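# Pass a tray of valve bodies through the spring gate

### The job

Using one fingertip, press down the long hinged press-plate beside the chute so that the sprung gate sinks below the chute floor, and keep it held down while another finger pushes the tray of brass valve bodies along the chute until the whole tray is past the gate. Then let the gate spring shut behind the tray and come clear. Only push: do not lift the tray or the valve bodies out of their seats, and leave the case, the fitting and the wrench where they are.

Things in the scene. Friction and masses are not known exactly. Their poses are not given: they have to be found in the camera images.
- chute: Straight raised metal chute fixed to the bench. Origin on the bench top under the gate, on the chute's centre line; +y is the way trays travel, +x the side of the press-plate (away from the robot). Inner width 72 mm (x = -36 to +36), side walls 5 mm thick with tops at z = 95 mm, open entry at y = -200 mm, end stop at y = +150 mm.
- lane (a point): Point on the chute's centre line, level with the top of its floor (70 mm above the bench), at the gate line, where a 14 mm slot for the gate crosses the floor; axes as the chute's.
- hinge (a point): Middle of the gate's hinge axis, which runs parallel to the chute outside it (chute x = +105 mm, 74 mm above the bench) between two posts 16 x 12 mm and 82 mm high at chute y = -185 and +65 mm.
- gate (a joint): Angle of the one-piece hinged gate, rad: 0 = shut, 0.36 = fully open on its stop. Pressing the plate down sinks the leaf through the floor slot: below the floor from 0.20, reliably held open from 0.26 up. A spring shuts it when let go; full opening takes about 5 N on the plate 50 mm from the hinge axis, more nearer to it. A tray cannot push it open.
- pad (a point): Centre of the top face of the gate's press-plate, a steel strip 40 x 225 x 4 mm along the chute just outside its +x wall, moving with the gate; chute y = -175 to +50, x = about +48 to +88 mm. A finger can slide along it. Shut, it slopes up to its edge by the chute (about 100 mm above the bench); at 0.33 rad it is level, its top 82 mm above the bench.
- leaf (a point): Middle of the top edge of the gate's leaf, an upright steel plate across the chute at chute y = 0, 6 mm thick, 35 mm wide (chute x = -20 to +15 mm), 18 mm above the chute floor when shut; it moves with the gate.
- tray: Loose black six-compartment tray in the chute, before the gate: 66 mm across the chute (its x), 90 mm along it (its y), walls 4 mm thick and 32 mm high, about 0.5 kg loaded. Origin at the centre of its underside, axes as the chute's. Push on its rear face, y = -45 mm. It is past the gate when its origin is over 52 mm beyond the gate line.
- valve0_mid (a point): Centre, half-way up, of a loose brass valve body, a turned spool 23 mm in diameter and 50 mm high, standing upright in a compartment of the tray (22 mm of it shows above the tray).
- valve1_mid (a point): Centre, half-way up, of a loose brass valve body, a turned spool 23 mm in diameter and 50 mm high, standing upright in a compartment of the tray (22 mm of it shows above the tray).
- valve2_mid (a point): Centre, half-way up, of a loose brass valve body, a turned spool 23 mm in diameter and 50 mm high, standing upright in a compartment of the tray (22 mm of it shows above the tray).
- case: Bystander: yellow plastic lidded case about 84 x 114 x 45 mm on the bench beyond the press-plate; origin at the centre of its underside.
- fitting: Bystander: brass fitting standing on the bench on the robot's side of the chute, 48 mm in diameter at its foot, 66 mm high; origin at the centre of its underside.
- wrench: Bystander: steel wrench lying on the bench on the robot's side of the chute, along it; origin at its underside.
Mind the look-alikes: they are no part of the job. Leave any pink look-alike of the part that bears valve0_mid alone. Of the things shaped like the tray, the black one is meant.

How it is judged:
By the outcome, as a careful person would: the job done as asked, in the order asked, and still so for the second after the job is handed in, with the robot touching nothing.
It also fails if it takes over 43 s, if anything falls off the work surface, if the arm or the gripper's body presses on something with over 40 N, if the wrist force passes 120 N, or if a joint passes its speed limit or range.

### The arm

A 6-joint arm with a two-finger parallel gripper is mounted at the origin on the work surface. World frame = base frame: x ahead of the robot, y to its left, z up, the work surface at z = 0. Lengths are in m, angles in rad, forces in N, time in s.
With the tool pointing down it reaches from about 0.375 to 0.975 m from the base axis. Payload 3.8 kg.
Tool frame: the origin (TCP) lies midway between the tips of the shut fingers; the grasp point (between the pads) lies 19 mm behind it; x points along the fingers, z is the direction in which the jaws open and shut, and the axes are right-handed (so a half turn about x gives the same grasp; the last joint's range is limited). The gripper opens to 85 mm and grips with 20 to 120 N. Pads are 22 mm wide; open, the fingers measure 114 mm over their backs; the gripper's body (76 mm by 85 mm) begins 54 mm behind the grasp point. The pads swing forward as they close: fully open they stand 13 mm farther back than shut.
Start: joints at [1.307, 0.264, 1.604, -0, 1.274, -0.037], TCP at [0.152, 0.658, 0.231] pointing down, gripper open.
Joint ranges: [-2.63, 2.63], [-0.94, 2.18], [0.31, 2.57], [-1.31, 4.45], [0, 2.66], [-2.55, 2.55]. Speed limits (rad/s): [2.57, 2.57, 3.14, 3.14, 3.14, 3.14].

### API

Orientations are given as a rotation vector (axis times angle).
In Python, from workcell import * gives the robot as it stands. The module is installed in compiled form; this text tells all that it offers.
- The arm moves only by the tool carry_out, never from a script. Its arguments are lists of equal length, an entry for each row: "offset": the shift along the tool's x, y, z in cm, a list of three; "delta_rot": the turn, a rotation vector about the tool's x, y, z in degrees, a list of three. A call has exactly 5 rows; each row shifts and turns the commanded pose from where the row before left it, along the tool's axes as they then stand; what a row does not reach is not made up. A row lasts 1/12 s, in which the tool goes at most 41.7 mm and 7.16 degrees, less where a joint would pass 70% of its speed; a pose out of reach is approached as far as the arm can. A call is refused whole if a number of a shift passes 4.17 or a number of a turn 7.16, either way. A call with a gripper value outside its range is refused whole. "fingers" is the opening, from -1 (shut) to 1 (fully open), set as the call begins (left out, the last holds). The fingers move at their own pace and stop on an object; "newtons" is the grip in N (left out, the last holds). Time passes only in rows, so rows that do not move let the fingers close, or fill a call up. It gives the time, the measured TCP pose, the force and the opening at its end, in the units of the state.
- read_state(): the state, without advancing time (a new reading comes with each control period).
- read_camera(name): name is "side" or "top"; returns (picture, depth): 384x512x3 uint8, red, green, blue; 384x512 float32, m along the optical axis (not along the pixel's ray), 0 where there is no reading.
- get_calibration(name): a dict with "fx", "fy", "cx", "cy" (pixels), "R" (3x3) and "t" (3): a world point X has camera coordinates R X + t. Camera axes: x right, y down, z forward; pixel columns grow to the right and rows downward; lengths in m; the calibration is good to about 2 mm. A picture is of the moment at which its call begins. get_calibration takes no time and is no camera call.
- finish_job(): hands the job in, once; it reports no verdict.
The state is a dict: "time": time; "q": joint angles; "joint_vel": joint speeds; "joint_torque": joint torques, N m; "tool_pos": TCP position; "tcp_rot": TCP orientation; "wrist_force": force on the tool from outside, world axes, zero at the start; "torque": the same for the moment, N m; "width": opening from 0.0 (shut) to 1.0 (fully open).
Only numpy, scipy, OpenCV 4.12 (cv2) and the standard library are available. Lean on these libraries where they do the work, as an engineer would, in place of code of your own. Each camera call takes 0.05 s, during which the arm holds its last target. There are 200 camera calls.

## Working session

There is one attempt and no reset: what is moved stays moved. The work goes in short steps, Python scripts to look and compute and a tool call to move; the robot and the scene stay as the last step left them, time stands still between calls to the robot, and variables do not carry over. Pictures are saved under pics/ and viewed, about 8 in all and at most 12, crops included, and the job is handed in when it is done.

Besides the shell and the picture viewer there is one more tool, called after "Call:" as a command line: name --argument value ..., lists and objects as JSON in quotes. carry_out: Moves the arm, as the interface text tells. Its arguments: {"type":"object","properties":{"offset":{"type":"array"},"delta_rot":{"type":"array"},"fingers":{"type":"number"},"newtons":{"type":"number"}},"required":["offset","delta_rot"]}

```bash
mkdir -p pics; cat > h.py <<'E'
from workcell import *
import numpy as np, cv2
from scipy.spatial.transform import Rotation as Ro
def shot(n,f):
    p,d=read_camera(n); cv2.imwrite(f'pics/{f}.png',p[:,:,::-1]); np.savez(f'pics/{f}.npz',p=p,d=d); return p,d
def pts(n,d):
    c=get_calibration(n); v,u=np.mgrid[:384,:512]
    X=np.stack([(u-c['cx'])/c['fx']*d,(v-c['cy'])/c['fy']*d,d],-1)
    return (X-np.array(c['t']))@np.array(c['R'])
E
python3 - <<'E'
from h import *
a,d1=shot('top','t0'); b,d2=shot('side','s0')
cv2.imwrite('pics/both0.png',np.vstack([a,b])[:,:,::-1])
s=read_state(); print(s)
print(Ro.from_rotvec(s['tcp_rot']).as_matrix().round(3))
for n in('top','side'):
  c=get_calibration(n);R=np.array(c['R']);print(n,(-R.T@c['t']).round(3),R.round(2).tolist(),c['fx'])
E
```

```text
{'time': 0.1, 'q': array([ 1.30711197e+00,  2.64699805e-01,  1.60523113e+00, -1.14792031e-05,
        1.27375072e+00, -3.68813316e-02]), 'joint_vel': array([-0.00111705, -0.0024306 , -0.0038021 ,  0.00089993,  0.00051752,
        0.00014413]), 'joint_torque': array([ 6.15907197e-05, -5.16713154e+01, -3.68589377e+01, -4.70884822e-05,
        6.32460346e-03, -1.51276760e-05]), 'tool_pos': array([0.15160041, 0.65706398, 0.23007515]), 'tcp_rot': array([-1.04181486,  1.30970428,  1.03972818]), 'wrist_force': array([-0.1217478 , -0.40862343,  0.01128302]), 'torque': array([0.01240544, 0.00214334, 0.05119056]), 'width': 1.0033840645342467}
[[-0.001 -0.974  0.225]
 [-0.002  0.225  0.974]
 [-1.     0.    -0.002]]
top [ 0.371 -0.056  1.053] [[-0.02, -1.0, -0.01], [-0.98, 0.02, -0.18], [0.18, 0.01, -0.98]] 435.6505947490976
side [0.309 0.529 0.552] [[-0.91, -0.41, 0.01], [-0.25, 0.54, -0.8], [0.32, -0.74, -0.59]] 361.4891817745724
```

View pics/t0.png

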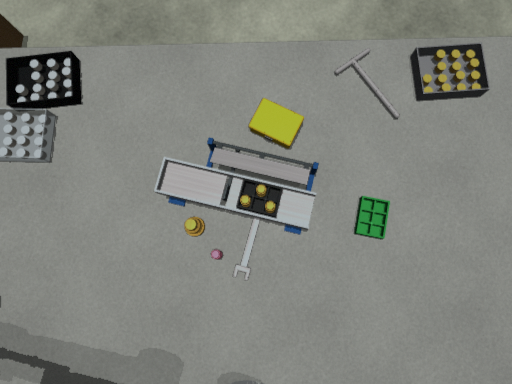

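View pics/s0.png

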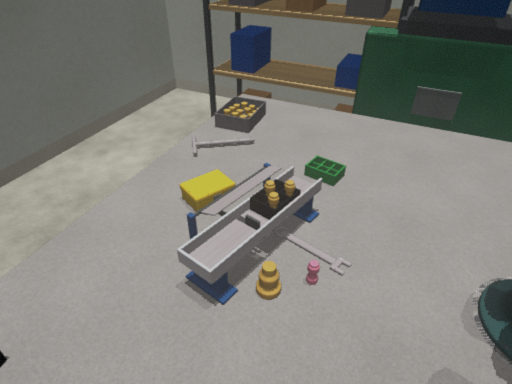

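The top view shows:
- **Chute:** about (157,175) to (315,210), with the gate near (230,190).
- **Press-plate:** around (262,165).
- **Tray candidates:** a black one in the chute at (260,198), and a green one on the bench at (373,217). The larger black and grey crates at (45,80), (25,135) and (450,72) are something else. The black one in the chute fits the description.
- **Pink valve look-alike:** at (216,254).

Next I'll fit the chute frame and check it on an enlarged crop.

```bash
cat > fit.py <<'E'
from h import *
from scipy.optimize import minimize
z=np.load('pics/t0.npz'); P=pts('top',z['d']); p=z['p'].astype(int)
c=get_calibration('top');R=np.array(c['R'])
def proj(X):
    Y=X@R.T+c['t']; return np.stack([c['fx']*Y[:,0]/Y[:,2]+c['cx'],c['fy']*Y[:,1]/Y[:,2]+c['cy']],-1)
v,u=np.mgrid[:384,:512]; roi=(u>140)&(u<330)&(v>130)&(v<245)
m=roi&(P[...,2]>.062)&(p.min(-1)>110)&(P[...,2]<.11)
m=cv2.morphologyEx(m.astype(np.uint8),cv2.MORPH_OPEN,np.ones((3,3)))
Q=P[roi&(P[...,2]>.05)&(P[...,2]<.13)]
# z histogram of all raised points, then fit outer rectangle/plate footprint
def loc(q,X):
    a=q[2];D=X[:,:2]-q[:2];return D@np.array([[np.cos(a),-np.sin(a)],[np.sin(a),np.cos(a)]])
def model(L):  # expected height
    x,y=L.T; h=np.zeros(len(x))
    inn=(abs(x)<41)&(y>-200)&(y<150); h[inn]=70; h[inn&(abs(x)>36)]=95; h[inn&(y>147)]=95
    pl=(x>48)&(x<88)&(y>-175)&(y<50); h[pl]=(100-(x-48)*.34)[pl]; return h
G=P[roi]
def cost(q):
    L=loc(q,G)*1000; return np.minimum(abs(model(L)-G[:,2]*1000),30).mean()
if __name__=='__main__':
    X0=P[190,230,:2]; best=None
    for a in np.radians([-18,-14,-10,-6]):
        r=minimize(cost,[*X0,a],method='Nelder-Mead',options=dict(initial_simplex=[[X0[0],X0[1],a],[X0[0]+.02,X0[1],a],[X0[0],X0[1]+.02,a],[X0[0],X0[1],a+.1]],xatol=1e-5))
        print(r.x,r.fun)
        if best is None or r.fun<best.fun: best=r
    q=best.x; np.save('q.npy',q); a=q[2]
    # chute x=(cos a, sin a)
    W=lambda L:np.c_[q[0]+L[:,0]*np.cos(a)-L[:,1]*np.sin(a),q[1]+L[:,0]*np.sin(a)+L[:,1]*np.cos(a),L[:,2]]
    img=cv2.resize(z['p'][130:250,140:330],None,fx=4,fy=4,interpolation=cv2.INTER_CUBIC)[:,:,::-1].copy()
    for L in ([[-41,-200,95],[41,-200,95],[41,150,95],[-41,150,95]],[[48,-175,100],[88,-175,86],[88,50,86],[48,50,100]],[[-36,-7,70],[36,-7,70],[36,7,70],[-36,7,70]]):
        uv=(proj(W(np.array(L)/1000.))-[140,130])*4; cv2.polylines(img,[uv.round().astype(int)],True,(0,0,255),1)
    cv2.imwrite('pics/crop0.png',img)
    L=loc(q,P.reshape(-1,3))*1000; zz=P[...,2].ravel()*1000; col=p.reshape(-1,3)
    t=(abs(L[:,0])<36)&(L[:,1]>-200)&(L[:,1]<140)&(zz>93)&(zz<106)&(col.max(-1)<70)
    print('tray rim',t.sum(),np.percentile(L[t],[2,50,98],axis=0),np.median(zz[t]))
    f=(abs(L[:,0])<25)&(L[:,1]>40)&(L[:,1]<130); print('floor z',np.median(zz[f]))
    for dx in (52,60,68,76,84): 
        g=(abs(L[:,0]-dx)<3)&(L[:,1]>-160)&(L[:,1]<40); print(dx,np.median(zz[g]))
    print('origin,deg',q[:2],np.degrees(a))
    for l in ([0,-150],[32,-150]): print(l,W(np.array([[*l,0]])/1000.))
E
python3 fit.py
```

```text
[ 0.53956388  0.03732998 -0.25653191] 6.699939843619601
[ 0.53917393  0.03807718 -0.25822011] 6.67344509122798
[ 0.539992    0.04000734 -0.25606833] 6.694344365176206
[ 0.54035606  0.03807664 -0.26158999] 6.7089823997385585
tray rim 417 [[ -32.44569317 -124.68682049]
 [   0.38891932  -82.50392051]
 [  33.19141968  -37.46724731]] 98.944998528235
floor z 68.47518945393338
52 97.74174409437649
60 95.12233783106306
68 91.12166519790856
76 91.33174054591099
84 88.10262232022956
origin,deg [0.53917393 0.03807718] -14.794922757950197
[0, -150] [[ 0.50086992 -0.10694973  0.        ]]
[32, -150] [[ 0.53180899 -0.11512125  0.        ]]
```

View pics/crop0.png

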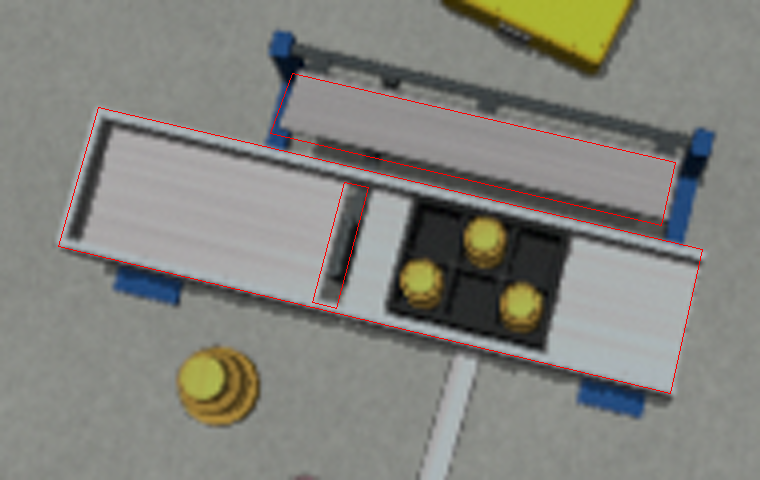

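The fit agrees with the picture to about 3 mm, and the black tray in the chute sits at chute y ≈ -81 mm, so that is the one to push. I'll turn the tool so that the jaws lie along chute x.

Call:
carry_out --offset '[[0,0,0],[0,0,0],[0,0,0],[0,0,0],[0,0,0]]' --delta_rot '[[7.1,0,0],[7.1,0,0],[7.1,0,0],[7.1,0,0],[7.1,0,0]]' --fingers 0.18

```text
time: 0.52
tool_pos: [0.1517, 0.6573, 0.2305]
tcp_rot: [-0.563, 1.498, 0.561]
wrist_force: [0.4, 0.3, 0.3]
width: 0.592
```

Call:
carry_out --offset '[[0,0,0],[0,0,0],[0,0,0],[0,0,0],[0,0,0]]' --delta_rot '[[7.1,0,0],[7.1,0,0],[7.1,0,0],[7.1,0,0],[7.1,0,0]]'

```text
time: 0.93
tool_pos: [0.1516, 0.6573, 0.2305]
tcp_rot: [-0.079, 1.57, 0.077]
wrist_force: [-0.6, 0.6, -0.5]
width: 0.592
```

Call:
carry_out --offset '[[0,0,0],[0,0,0],[0,0,0],[0,0,0],[0,0,0]]' --delta_rot '[[7.1,0,0],[7.1,0,0],[6.6,0,0],[0,0,0],[0,0,0]]'

```text
time: 1.35
tool_pos: [0.1517, 0.6574, 0.2307]
tcp_rot: [0.199, 1.562, -0.201]
wrist_force: [-0.4, -0.8, 0.7]
width: 0.592
```

```bash
cat > where.py <<'E'
from h import *
q=np.load('q.npy'); s=read_state(); a=q[2]
M=Ro.from_rotvec(s['tcp_rot']).as_matrix()
C=np.array([[np.cos(a),-np.sin(a),0],[np.sin(a),np.cos(a),0],[0,0,1]])
o=np.array([*q[:2],0])
L=C.T@(s['tool_pos']-o)
print('t',s['time'],'w',s['width'],'chute mm',(L*1000).round(1),'F',(C.T@s['wrist_force']).round(2),'q',s['q'].round(2))
print('tool axes in chute\n',(C.T@M).round(3))
import sys
if len(sys.argv)>3:
    T=np.array(list(map(float,sys.argv[1:4])))/1000
    print('shift tool cm',(M.T@C@(T-L)*100).round(2))
E
python3 where.py 32 -147 150
```

```text
t 1.35 w 0.591758563041026 chute mm [-532.8  499.8  230.7] F [-0.19 -0.84  0.66] q [ 1.31  0.26  1.6  -0.    1.27  1.56]
tool axes in chute
 [[ 0.    -0.003  1.   ]
 [-0.001  1.     0.003]
 [-1.    -0.001  0.   ]]
shift tool cm [  8.13 -64.86  56.27]
```

Call:
carry_out --offset '[[0,-2.6,2.25],[0,-2.6,2.25],[0,-2.6,2.25],[0,-2.6,2.25],[0,-2.6,2.25]]' --delta_rot '[[0,0,0],[0,0,0],[0,0,0],[0,0,0],[0,0,0]]'

```text
time: 1.77
tool_pos: [0.2277, 0.5017, 0.231]
tcp_rot: [0.199, 1.562, -0.2]
wrist_force: [-0.0, -0.2, 0.1]
width: 0.592
```

Call:
carry_out --offset '[[0,-2.6,2.25],[0,-2.6,2.25],[0,-2.6,2.25],[0,-2.6,2.25],[0,-2.6,2.25]]' --delta_rot '[[0,0,0],[0,0,0],[0,0,0],[0,0,0],[0,0,0]]'

```text
time: 2.18
tool_pos: [0.3032, 0.3473, 0.2313]
tcp_rot: [0.2, 1.561, -0.2]
wrist_force: [0.3, 0.7, 0.1]
width: 0.593
```

Call:
carry_out --offset '[[0,-2.6,2.25],[0,-2.6,2.25],[0,-2.6,2.25],[0,-2.6,2.25],[0,-2.6,2.25]]' --delta_rot '[[0,0,0],[0,0,0],[0,0,0],[0,0,0],[0,0,0]]'

```text
time: 2.6
tool_pos: [0.3788, 0.1929, 0.2315]
tcp_rot: [0.2, 1.561, -0.2]
wrist_force: [1.3, -0.2, -1.0]
width: 0.588
```

Call:
carry_out --offset '[[0,-2.6,2.25],[0,-2.6,2.25],[0,-2.6,2.25],[0,-2.6,2.25],[0,-2.6,2.25]]' --delta_rot '[[0,0,0],[0,0,0],[0,0,0],[0,0,0],[0,0,0]]'

```text
time: 3.02
tool_pos: [0.4544, 0.0383, 0.2314]
tcp_rot: [0.2, 1.561, -0.2]
wrist_force: [-0.2, -0.0, 0.1]
width: 0.591
```

Call:
carry_out --offset '[[0,-2.6,2.25],[0,-2.6,2.25],[0,-2.6,2.25],[0,-2.6,2.25],[0,0,0]]' --delta_rot '[[0,0,0],[0,0,0],[0,0,0],[0,0,0],[0,0,0]]'

```text
time: 3.43
tool_pos: [0.5167, -0.0885, 0.2314]
tcp_rot: [0.201, 1.559, -0.205]
wrist_force: [1.0, 0.4, 0.6]
width: 0.588
```

```bash
python3 where.py 32 -147 130
```

```text
t 3.4333 w 0.5877453933601989 chute mm [  10.6 -128.1  231.4] F [0.82 0.67 0.55] q [-0.22 -0.02  1.92 -0.    1.24  0.04]
tool axes in chute
 [[ 0.003  0.001  1.   ]
 [-0.002  1.    -0.001]
 [-1.    -0.002  0.003]]
shift tool cm [10.15 -1.87  2.12]
```

Call:
carry_out --offset '[[0,-0.95,1.05],[0,-0.95,1.05],[3.0,0,0],[3.0,0,0],[3.0,0,0]]' --delta_rot '[[0,0,0],[0,0,0],[0,0,0],[0,0,0],[0,0,0]]'

```text
time: 3.85
tool_pos: [0.5311, -0.1073, 0.1412]
tcp_rot: [0.201, 1.559, -0.201]
wrist_force: [0.1, 0.4, -0.2]
width: 0.593
```

Call:
carry_out --offset '[[1.0,0,0],[0,0,0],[0,0,0],[0,0,0],[0,0,0]]' --delta_rot '[[0,0,0],[0,0,0],[0,0,0],[0,0,0],[0,0,0]]'

```text
time: 4.27
tool_pos: [0.5319, -0.1075, 0.1338]
tcp_rot: [0.202, 1.557, -0.202]
wrist_force: [-0.0, -0.4, 0.9]
width: 0.589
```

```bash
python3 where.py 32 -147 82; python3 - <<'E'
from h import *
a,_=shot('side','s1');b,_=shot('top','t1')
cv2.imwrite('pics/v1.png',np.hstack([cv2.resize(a[130:300,170:370],(480,408),interpolation=2),cv2.resize(b[120:260,200:310],(320,408),interpolation=2)])[:,:,::-1])
E
```

```text
t 4.2667 w 0.5891231558552686 chute mm [  30.1 -142.6  133.8] F [ 0.09 -0.42  0.87] q [-0.25  0.09  1.99 -0.    1.05  0.01]
tool axes in chute
 [[ 0.004 -0.001  1.   ]
 [ 0.     1.     0.001]
 [-1.     0.     0.004]]
shift tool cm [ 5.18 -0.44  0.17]
```

View pics/v1.png

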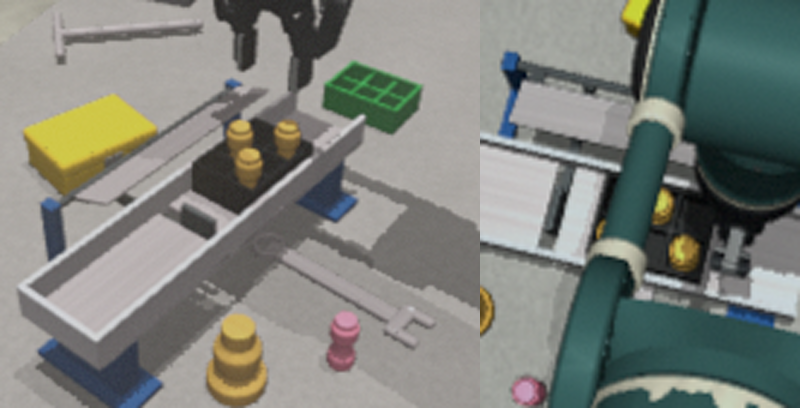

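The side view on the left shows the left finger at (245,50) above the plate, and the right finger at (300,75) above the chute behind the tray. The top view on the right shows the finger just behind the tray's rear wall at about (735,250). I'll measure the tips from depth.

```bash
python3 - <<'E'
from h import *
from fit import loc
q=np.load('q.npy')
z=np.load('pics/s1.npz');P=pts('side',z['d']).reshape(-1,3);L=np.c_[loc(q,P),P[:,2]]*1000
m=(abs(L[:,0]-30)<70)&(abs(L[:,1]+142)<40)&(L[:,2]>127)&(L[:,2]<180)
for n,k in(('chute finger',L[:,0]<30),('plate finger',L[:,0]>=30)):
    F=L[m&k]
    for lo,hi in((127,145),(145,165)):
        f=F[(F[:,2]>lo)&(F[:,2]<hi)]; print(n,lo,len(f), np.percentile(f,[3,50,97],axis=0).round(0).tolist() if len(f) else '')
m=(abs(L[:,0])<33)&(L[:,1]<0)&(L[:,2]>96)&(L[:,2]<106);print('tray rim',np.percentile(L[m],[1,99],axis=0).round(1))
E
```

```text
chute finger 127 11 [[-20.0, -142.0, 127.0], [-1.0, -133.0, 141.0], [5.0, -109.0, 144.0]]
chute finger 145 79 [[-9.0, -148.0, 147.0], [-4.0, -135.0, 156.0], [5.0, -131.0, 165.0]]
plate finger 127 17 [[55.0, -152.0, 139.0], [56.0, -139.0, 142.0], [59.0, -132.0, 145.0]]
plate finger 145 73 [[54.0, -152.0, 145.0], [56.0, -136.0, 155.0], [69.0, -131.0, 164.0]]
tray rim [[  -31.7 -1495.7    96.2]
 [   32.2   -33.9   105.5]]
```

Call:
carry_out --offset '[[0,-0.5,0.1],[2.0,0,0],[1.8,0,0],[0,0,0],[0,0,0]]' --delta_rot '[[0,0,0],[0,0,0],[0,0,0],[0,0,0],[0,0,0]]'

```text
time: 4.78
tool_pos: [0.53, -0.1128, 0.0939]
tcp_rot: [0.202, 1.561, -0.203]
wrist_force: [-1.1, -0.4, 4.1]
width: 0.59
```

Call:
carry_out --offset '[[0.3,0,0],[0.3,0,0],[0.3,0,0],[0,0,0],[0,0,0]]' --delta_rot '[[0,0,0],[0,0,0],[0,0,0],[0,0,0],[0,0,0]]'

```text
time: 5.2
tool_pos: [0.5305, -0.1127, 0.0864]
tcp_rot: [0.202, 1.56, -0.203]
wrist_force: [-3.0, 0.1, 7.1]
width: 0.587
```

Call:
carry_out --offset '[[0.3,0,0],[0.3,0,0],[0,0,0],[0,0,0],[0,0,0]]' --delta_rot '[[0,0,0],[0,0,0],[0,0,0],[0,0,0],[0,0,0]]'

```text
time: 5.62
tool_pos: [0.5301, -0.1125, 0.0804]
tcp_rot: [0.202, 1.561, -0.203]
wrist_force: [-3.7, 0.8, 6.3]
width: 0.586
```

```bash
python3 where.py 32 -147 77
```

```text
t 5.6167 w 0.5864364784361888 chute mm [  29.7 -148.    80.4] F [-3.78 -0.19  6.32] q [-0.26  0.16  2.03 -0.    0.95  0.  ]
tool axes in chute
 [[ 0.001 -0.     1.   ]
 [-0.     1.     0.   ]
 [-1.    -0.     0.001]]
shift tool cm [0.34 0.1  0.23]
```

Call:
carry_out --offset '[[0.15,0,0],[0.15,0,0],[0,0,0],[0,0,0],[0,0,0]]' --delta_rot '[[0,0,0],[0,0,0],[0,0,0],[0,0,0],[0,0,0]]'

```text
time: 6.03
tool_pos: [0.5297, -0.1124, 0.0774]
tcp_rot: [0.203, 1.561, -0.203]
wrist_force: [-4.8, 0.4, 7.0]
width: 0.586
```

```bash
python3 where.py; python3 - <<'E'
from h import *
from fit import loc
q=np.load('q.npy')
shot('side','s2')
for f in('s1','s2'):
    z=np.load(f'pics/{f}.npz');P=pts('side',z['d']).reshape(-1,3);L=np.c_[loc(q,P),P[:,2]]*1000
    m=(abs(L[:,0]+2)<14)&(abs(L[:,1])<9); print(f,'leaf/slot z',np.percentile(L[m,2],[5,50,95]).round(1))
    for x in(52,60,68,76,84):
        g=(abs(L[:,0]-x)<3)&(L[:,1]>-60)&(L[:,1]<40)&(L[:,2]>60);print(x,np.median(L[g,2]).round(1),end=' ')
a=np.load('pics/s2.npz')['p'];cv2.imwrite('pics/v2.png',cv2.resize(a[130:300,170:370],(700,595),interpolation=2)[:,:,::-1])
E
```

```text
t 6.0333 w 0.5856472381406982 chute mm [  29.3 -147.9   77.4] F [-4.71 -0.8   6.98] q [-0.26  0.16  2.03 -0.    0.95  0.  ]
tool axes in chute
 [[-0. -0.  1.]
 [-0.  1.  0.]
 [-1. -0. -0.]]
s1 leaf/slot z [ 1.3 73.9 90.3]
52 100.6 60 100.3 68 97.9 76 94.9 84 92.0 s2 leaf/slot z [ 0.6  3.1 72.9]
52 84.4 60 82.7 68 82.8 76 83.0 84 83.3
```

View pics/v2.png

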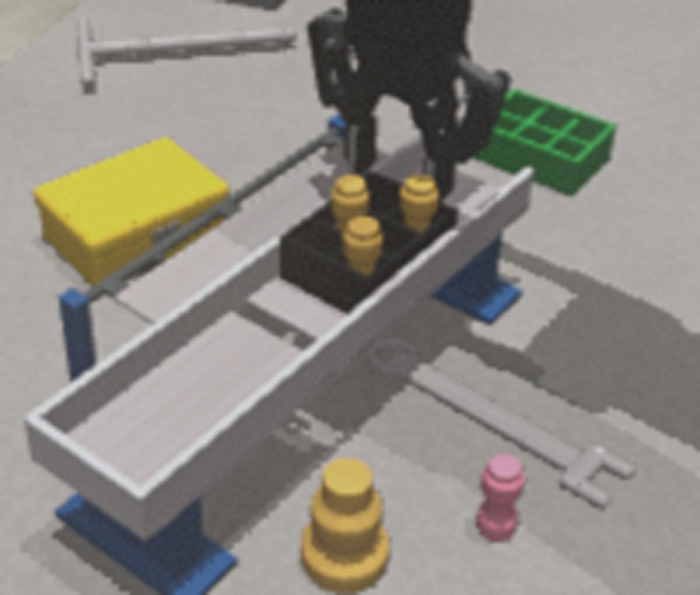

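The plate is level with its top at about 83 mm, roughly 0.33 rad. The leaf has vanished into the slot at (280,330), which now reads empty. The tray is intact, so I'll start pushing.

Call:
carry_out --offset '[[0,0.4,0],[0,0.4,0],[0,0.5,0],[0,0.6,0],[0,0.6,0]]' --delta_rot '[[0,0,0],[0,0,0],[0,0,0],[0,0,0],[0,0,0]]'

```text
time: 6.5
tool_pos: [0.538, -0.0903, 0.0782]
tcp_rot: [0.199, 1.557, -0.205]
wrist_force: [-2.0, -7.3, 5.6]
width: 0.59
```

Call:
carry_out --offset '[[0,0.6,0],[0,0.6,0],[0,0.6,0],[0,0.6,0],[0,0.6,0]]' --delta_rot '[[0,0,0],[0,0,0],[0,0,0],[0,0,0],[0,0,0]]'

```text
time: 6.92
tool_pos: [0.5457, -0.0612, 0.0782]
tcp_rot: [0.199, 1.557, -0.205]
wrist_force: [-2.0, -7.6, 5.9]
width: 0.592
```

```bash
python3 where.py 30 7 77
```

```text
t 6.9167 w 0.5918890958903 chute mm [ 31.7 -94.3  78.2] F [ 0.06 -7.89  5.9 ] q [-0.15  0.17  2.02 -0.    0.95  0.1 ]
tool axes in chute
 [[ 0.005 -0.001  1.   ]
 [-0.003  1.     0.001]
 [-1.    -0.003  0.005]]
shift tool cm [ 0.1  10.13 -0.16]
```

Call:
carry_out --offset '[[0.05,0.6,0],[0,0.6,0],[0,0.6,0],[0,0.6,0],[0,0.6,0]]' --delta_rot '[[0,0,0],[0,0,0],[0,0,0],[0,0,0],[0,0,0]]'

```text
time: 7.33
tool_pos: [0.5536, -0.0324, 0.0781]
tcp_rot: [0.199, 1.557, -0.205]
wrist_force: [-2.4, -7.2, 8.1]
width: 0.588
```

Call:
carry_out --offset '[[0,0.6,0],[0,0.6,0],[0,0.6,0],[0,0.6,0],[0,0.6,0]]' --delta_rot '[[0,0,0],[0,0,0],[0,0,0],[0,0,0],[0,0,0]]'

```text
time: 7.75
tool_pos: [0.5612, -0.0033, 0.0781]
tcp_rot: [0.199, 1.557, -0.205]
wrist_force: [-2.3, -9.0, 8.0]
width: 0.591
```

```bash
python3 where.py 30 7 77|head -1
```

```text
t 7.75 w 0.5905707635323658 chute mm [ 31.8 -34.4  78.1] F [ 0.06 -9.25  7.95] q [-0.05  0.19  1.99 -0.    0.95  0.21]
```

Call:
carry_out --offset '[[0,0.6,0],[0,0.6,0],[0,0.6,0],[0,0.6,0],[0,0.6,0]]' --delta_rot '[[0,0,0],[0,0,0],[0,0,0],[0,0,0],[0,0,0]]'

```text
time: 8.17
tool_pos: [0.5687, 0.0258, 0.078]
tcp_rot: [0.199, 1.557, -0.204]
wrist_force: [-2.6, -8.8, 8.4]
width: 0.588
```

Call:
carry_out --offset '[[0,0.5,0],[0,0.4,0],[0,0.1,0],[0,0,0],[0,0,0]]' --delta_rot '[[0,0,0],[0,0,0],[0,0,0],[0,0,0],[0,0,0]]'

```text
time: 8.58
tool_pos: [0.5714, 0.036, 0.078]
tcp_rot: [0.2, 1.557, -0.203]
wrist_force: [-2.2, -5.7, 8.7]
width: 0.592
```

```bash
python3 where.py|head -1; cat > look.py <<'E'
from h import *
from fit import loc
import sys
q=np.load('q.npy'); n=sys.argv[1]
for c in('side','top'):
    p,d=shot(c,c+n);P=pts(c,d).reshape(-1,3);L=np.c_[loc(q,P),P[:,2]]*1000;col=p.reshape(-1,3).max(-1)
    m=(abs(L[:,0])<34)&(abs(L[:,1])<149)&(L[:,2]>97)&(L[:,2]<105)&(col<75)
    print(c,'rim y',np.percentile(L[m,1],[1,5,50,95,99]).round(1) if m.sum() else 0,m.sum())
    m=(abs(L[:,0]+2)<14)&(abs(L[:,1])<9); print('leaf/slot z',np.percentile(L[m,2],[5,50,95]).round(1) if m.sum() else 0)
a=np.load(f'pics/side{n}.npz')['p'];b=np.load(f'pics/top{n}.npz')['p']
cv2.imwrite(f'pics/v{n}.png',np.hstack([cv2.resize(a[130:300,170:370],(480,408),interpolation=2),cv2.resize(b[120:260,145:255],(320,408),interpolation=2)])[:,:,::-1])
E
python3 look.py 3
```

```text
t 8.5833 w 0.5917199957293343 chute mm [31.7  6.2 78. ] F [-0.69 -6.11  8.69] q [ 0.02  0.21  1.97 -0.    0.95  0.28]
side rim y [  6.4  20.7  75.7 107.5 108.2] 500
leaf/slot z [ 68.9 305.9 437.3]
top rim y [ 41.5  47.5  86.  104.6 105.2] 112
leaf/slot z [136.3 385.6 458.5]
```

View pics/v3.png

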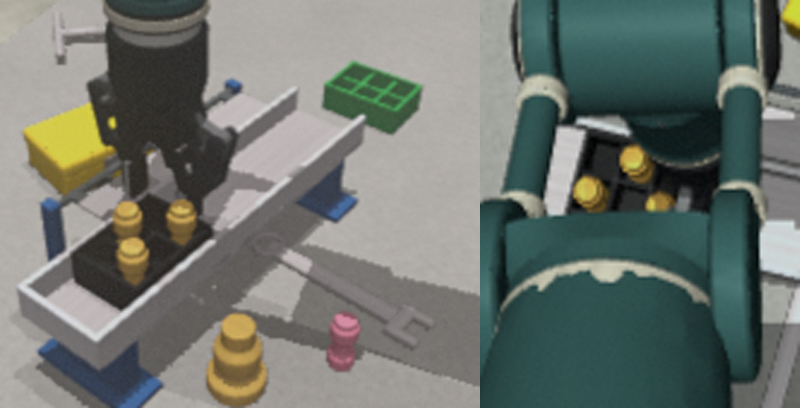

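The tray's front edge is at about y = 107, so its centre is about +62 mm, past the gate, and all three valves are upright in their seats. I'll back off 5 mm with the plate still held, then lift straight up.

Call:
carry_out --offset '[[0,-0.25,0],[0,-0.25,0],[0,0,0],[-0.5,0,0],[-0.6,0,0]]' --delta_rot '[[0,0,0],[0,0,0],[0,0,0],[0,0,0],[0,0,0]]'

```text
time: 9.1
tool_pos: [0.5704, 0.0326, 0.0884]
tcp_rot: [0.203, 1.556, -0.202]
wrist_force: [4.3, -0.7, 2.8]
width: 0.592
```

Call:
carry_out --offset '[[-0.6,0,0],[-0.8,0,0],[-1.2,0,0],[-2,0,0],[-2,0,0]]' --delta_rot '[[0,0,0],[0,0,0],[0,0,0],[0,0,0],[0,0,0]]'

```text
time: 9.52
tool_pos: [0.5656, 0.0327, 0.1513]
tcp_rot: [0.202, 1.567, -0.203]
wrist_force: [0.3, 0.6, -0.0]
width: 0.59
```

Call:
carry_out --offset '[[-3,0,0],[-3,0,0],[-2,-3,0],[0,-4,0],[0,-4,0]]' --delta_rot '[[0,0,0],[0,0,0],[0,0,0],[0,0,0],[0,0,0]]'

```text
time: 9.93
tool_pos: [0.5398, -0.0739, 0.2342]
tcp_rot: [0.2, 1.56, -0.2]
wrist_force: [0.1, -1.1, -1.2]
width: 0.588
```

Call:
carry_out --offset '[[0,-4,0],[0,-4,0],[0,-3,0],[0,0,0],[0,0,0]]' --delta_rot '[[0,0,0],[0,0,0],[0,0,0],[0,0,0],[0,0,0]]'

```text
time: 10.35
tool_pos: [0.5102, -0.1809, 0.2315]
tcp_rot: [0.206, 1.563, -0.205]
wrist_force: [-0.6, 1.3, 0.0]
width: 0.589
```

```bash
python3 where.py|head -1; python3 look.py 4
```

```text
t 10.35 w 0.5887412843194385 chute mm [  27.9 -219.2  231.5] F [-0.91  1.09  0.04] q [-0.39  0.01  1.89  0.    1.24 -0.13]
side rim y [ 18.6  20.9  76.4 107.7 108.3] 480
leaf/slot z [ 0.3  2.5 90.5]
top rim y [ 16.8  17.7  53.6 103.7 105.2] 259
leaf/slot z [ 0.4 70.1 88.7]
```

View pics/v4.png

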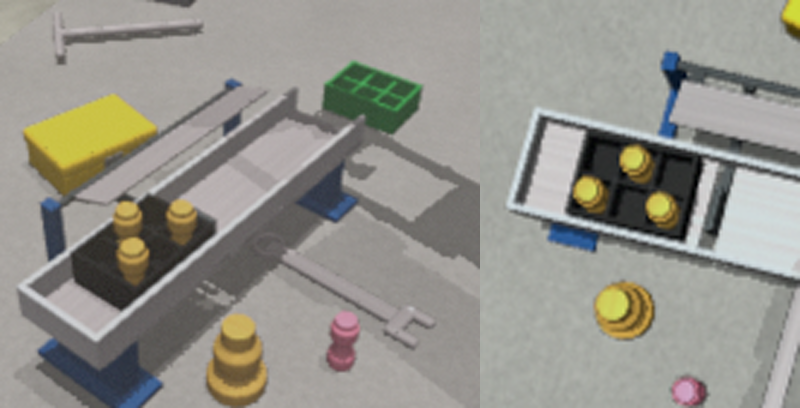

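The tray spans y ≈ 17–107, so its centre is about +62 mm. The leaf is back up at about 89 mm, the plate slopes again, and the valves are seated. The case, fitting and wrench look unmoved, and the arm is clear.

```bash
python3 -c "
from workcell import *
print(finish_job())"
```

```text
the job is handed in; nothing more can be done
None
```

The job is done and handed in at about 10.5 s on the robot clock. One finger held the press-plate level (about 0.33 rad) while the other pushed the black tray through. I then backed off 5 mm with the plate still held and lifted straight up, so the gate closed behind the tray.

**Last checks, all passed:**
- **Tray:** its centre is about 62 mm past the gate line (over 52 mm needed), give or take about 3 mm in the chute fit. The two cameras differed by about 2–3 mm.
- **Gate:** the leaf top is back at about 89 mm, which is shut.
- **Valve bodies:** all three stand upright in the tray.
- **Case, fitting and wrench:** they look unmoved in the pictures; I did not measure them.
- **Arm:** it is clear, with about 1 N of noise on the wrist. The highest wrist force I read while working was about 12 N.

No check failed.

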